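# Put the cheese trier back in its hole of the graded rack

### The arm

A 6-joint arm with a two-finger parallel gripper is mounted at the origin on the work surface. World frame = base frame: x ahead of the robot, y to its left, z up, the work surface at z = 0. Lengths are in mm, angles in rad, forces in N, time in s.
With the tool pointing down it reaches from about 275 to 750 mm from the base axis. Payload 10.2 kg.
Tool frame: the origin (TCP) lies between the finger pads; the fingertips stand 17 mm ahead of it and the grasp point (between the pads) lies 2 mm behind it; z points along the fingers, y is the line along which they close (so a half turn about z gives the same grasp; the last joint's range is limited). The gripper opens to 85 mm and grips with 20 to 120 N. Pads are 22 mm wide; open, the fingers measure 114 mm over their backs; the gripper's body (76 mm by 85 mm) begins 54 mm behind the grasp point. The pads swing forward as they close: fully open they stand 13 mm farther back than shut.
Start: joints at [1.124, 0.313, 1.498, -0, 1.331, -0.223], TCP at [116.529, 511.91, 248.294] pointing down, gripper open.
Joint ranges: [-2.94, 2.94], [-0.97, 2.17], [0.19, 2.56], [-1.23, 4.37], [0.02, 3.11], [-2.88, 2.88]. Speed limits (rad/s): [2.39, 2.39, 3.01, 3.14, 3.14, 3.14].

### API

Orientations are given as a unit quaternion [w, x, y, z].
In Python, from rig import * gives the robot as it stands.
- The arm moves only by the tool step_arm, never from a script. Its argument "commands" is text: rows parted by semicolons, each of 7 numbers parted by spaces: the opening, from 0 (shut) to 1 (fully open), then the shift along the tool's x, y, z in cm, then the turn, a rotation vector about the tool's x, y, z in rad. In form: hand x y z rx ry rz; .... A call has 1 to 20 rows; each row is the pose to reach, as a shift and turn from the pose commanded when the call began, along the tool's axes at that moment; what a row does not reach only later rows make up. A row lasts 1/12 s, in which the tool goes at most 41.7 mm and 7.16 degrees, less where a joint would pass 70% of its speed; a pose out of reach is approached as far as the arm can. A call with a gripper value outside its range is refused whole. The fingers move at their own pace and stop on an object; "newtons" is the grip in N (left out, the last holds). Time passes only in rows, so rows that repeat a pose let the fingers close. It gives the time, the measured TCP pose, the force, the opening and the grip force at its end, in the units of the state.
- sense(): the state, without advancing time (a new reading comes with each control period).
- capture(name): name is "scene" or "top" or "wrist"; returns the picture (400x640x3 uint8, red, green, blue); there is no depth.
- camera_model(name): a dict with "mtx" (3x3 intrinsics, pixels), "eye" and "rotation" of the camera in the world. Camera axes: x right, y down, z forward; pixel columns grow to the right and rows downward; lengths in mm; the calibration is good to about 2 mm. A picture is of the moment at which its call begins: read the wrist's pose just before it. camera_model takes no time and is no camera call; for the wrist camera it gives the pose at the moment of the call.
- finish_job(): hands the job in; it is judged then, once.
Trained networks look in the newest picture that a camera, given by its name, has taken for a name from the list of things; names that differ only in an ending like _2 or _b are one class to them, and where a whole thing is asked for, a point or a joint stands for the part that bears it (a point fixed in the world has none). Each returns a list of dicts, best first, with "score" (0 to 1); they miss things now and then, are a little off and sometimes report something else, mostly with a low value. They report only what shows in the picture. A call takes as long as a camera call.
- search_frame(camera, label): "rect" ([centre column, centre row, width, height] in pixels, round what is visible of it).
- trace(camera, label): "mask" (400x640 bool, what is visible of it) and "rect" ([centre column, centre row, width, height] in pixels, round what is visible of it).
- spot_point(camera, label): "xy" ([column, row] in pixels: a listed point, or the origin of a listed thing).
The state is a dict: "time_s": time; "joints": joint angles; "dq": joint speeds; "tau": joint torques, N m; "eef_pos": TCP position; "ee_rot": TCP orientation; "force": force on the tool from outside, world axes, zero at the start; "wrist_torque": the same for the moment, N m; "grip_width": opening from 0.0 (shut) to 1.0 (fully open); "grip_force": force on a finger pad.
Only numpy, scipy, OpenCV 4.12 (cv2) and the standard library are available. Lean on these libraries where they do the work, as an engineer would, in place of code of your own. Each camera call takes 0.05 s, during which the arm holds its last target. There are 200 camera calls.

### The job

The thin, blue-handled cheese trier has drained: take it out of its drip block and put it away in the sloping graded rack, in the hole that matches its blade (the smallest hole it will go into). Slide it in until its collar rests on the rack before you let go, and leave the red-handled trier and everything else on the table where it is.

Things in the scene. Friction and masses are not known exactly. Their poses are not given: they have to be found in the camera images.
- thin_trier: cheese trier: steel blade 18 mm thick and 90 mm long (3 mm taper at its end), then a steel collar 40 mm across, 6 mm thick, then a round blue handle 32 mm thick, 64 mm long; about 0.2 kg. Upright in its drip block, lower end 8 mm above the table. Origin: centre of the blade's lower end; z towards the handle. Its turn about z does not matter. To be put away.
- thin_trier_collar (a point): centre of the underside of the thin trier's collar (90 mm from its lower end), which comes to rest on the rack; axes as the trier's
- thick_trier: cheese trier: steel blade 26 mm thick and 90 mm long (3 mm taper at its end), then a steel collar 40 mm across, 6 mm thick, then a round red handle 32 mm thick, 64 mm long; about 0.2 kg. Upright in its drip block, lower end 8 mm above the table. Origin: centre of the blade's lower end; z towards the handle. Its turn about z does not matter. Stays.
- drip_thin: grey plastic drip block, 70 x 70 x 50 mm, fixed; a blind hole 42 mm deep from its top holds the thin trier, whose lower end rests on the hole's floor 8 mm above the table. Origin: centre of its underside
- drip_thick: grey plastic drip block, 70 x 70 x 50 mm, fixed; a blind hole 42 mm deep from its top holds the thick trier, whose lower end rests on the hole's floor 8 mm above the table. Origin: centre of its underside
- rack: fixed rack: white plate 280 (y) x 100 x 24 mm on steel legs, sloping down to its -x side (the robot) by 0.45 rad; five through holes 50 mm apart along y, for 14, 18, 22, 26, 30 mm blades from its +y end to its -y end, mouths 135 mm above the table, the holes' axes leaning to -x by 0.45 rad from vertical. Open below. Origin: on the table below the middle hole
- hole1 (a point): mouth of hole 1 of 5 of the rack, made for a 14 mm blade (hole about 16 mm wide). Origin: centre of the hole in the rack's upper face. Its z axis is the hole's axis, pointing up and out of the hole; y runs along the row.
- hole2 (a point): mouth of hole 2 of 5 of the rack, made for a 18 mm blade (hole about 20 mm wide). Origin: centre of the hole in the rack's upper face. Its z axis is the hole's axis, pointing up and out of the hole; y runs along the row.
- hole3 (a point): mouth of hole 3 of 5 of the rack, made for a 22 mm blade (hole about 24 mm wide). Origin: centre of the hole in the rack's upper face. Its z axis is the hole's axis, pointing up and out of the hole; y runs along the row.
- hole4 (a point): mouth of hole 4 of 5 of the rack, made for a 26 mm blade (hole about 28 mm wide). Origin: centre of the hole in the rack's upper face. Its z axis is the hole's axis, pointing up and out of the hole; y runs along the row.
- hole5 (a point): mouth of hole 5 of 5 of the rack, made for a 30 mm blade (hole about 32 mm wide). Origin: centre of the hole in the rack's upper face. Its z axis is the hole's axis, pointing up and out of the hole; y runs along the row.
- cheese_wheel: small pale-yellow cheese wheel, 118 mm across, 50 mm high, a bystander; origin in its underside's centre
- cheese_round: flat cream-coloured cheese round, 138 mm across, 28 mm high, a bystander; origin in its underside's centre
- cheese_block: yellow cheese block 160 x 70 x 60 mm, a bystander; origin in its underside's centre
- tape_roll: brown roll of packing tape lying flat, 96 mm across, 45 mm high, a bystander; origin in its underside's centre
- tub: white tub with lid, 100 mm across, 90 mm high, a bystander; origin in its underside's centre
- smoked_cheese: brown smoked cheese bar, 150 x 42 x 34 mm, a bystander; origin in its underside's centre

How it is judged (in metres and radians):
On the way, in this order (a step that is already met when the one before it is completed fails the run):
1. the thin trier is lifted clear out of its drip block, held in the gripper (z of thin_trier in the frame of drip_thin above 0.055 m and contact force between the fingers and thin_trier above 0.5 N), for 0.1 s.
2. the thin trier is slid into its matching hole until its collar is at the rack (within 10 mm), still held (distance between thin_trier_collar and hole2 below 0.01 m and angle between the z axis of thin_trier and the z axis of hole2, either way round below 0.15 rad and contact force between the fingers and thin_trier above 0.5 N), for 0.1 s.
At the end, for the whole second after the job is handed in: the thin trier is in the second-smallest hole (18 mm), its collar's underside centre within 6 mm of the hole's mouth and its blade within 0.12 rad of the hole's axis, at rest and released; the thick trier still stands upright (within 0.15 rad) in its drip block, within 20 mm of where it was (distance between thin_trier_collar and hole2 below 0.006 m and angle between the z axis of thin_trier and the z axis of hole2, either way round below 0.12 rad and linear speed of thin_trier below 0.02 m/s and contact force between the fingers and thin_trier below 0.05 N and distance of thick_trier from where it was at the start of the episode below 0.02 m and angle between thick_trier's own z axis and vertical below 0.15 rad); the robot touches nothing.
It fails at once if the red-handled trier is moved by more than 20 mm (distance of thick_trier from where it was at the start of the episode above 0.02 m).
It fails at once if a bystander is moved by more than 30 mm (distance of any of cheese_wheel, cheese_round, cheese_block, tape_roll, tub, smoked_cheese from where it was at the start of the episode above 0.03 m).
It also fails if it takes over 45 s, if anything falls off the work surface, if the arm or the gripper's body presses on something with over 40 N, if the wrist force passes 120 N, or if a joint passes its speed limit or range.

## Working session

There is one attempt and no reset: what is moved stays moved. The work goes in short steps, Python scripts to look and compute and a tool call to move; the robot and the scene stay as the last step left them, time stands still between calls to the robot, and variables do not carry over. Pictures are saved under pics/ and viewed, at most 10 in all, crops included, and the job is handed in when it is done.

Besides the shell and the picture viewer there is one more tool, called after "Request:" in YAML: its name, and indented under it one key for each argument. step_arm: Moves the arm, as the interface text tells. Its arguments: {"type":"object","properties":{"commands":{"type":"string"},"newtons":{"type":"number"}},"required":["commands"]}

```bash
mkdir -p pics; ls; cat > h.py <<'E'
from rig import *
import numpy as np, cv2
from scipy.spatial.transform import Rotation as R
def ray(cam,uv):
    m=camera_model(cam);d=np.array(m["rotation"])@np.linalg.inv(m["mtx"])@np.array([uv[0],uv[1],1.])
    return np.array(m["eye"]),d/np.linalg.norm(d)
def at_z(cam,uv,z):
    e,d=ray(cam,uv);return e+d*(z-e[2])/d[2]
def proj(cam,p):
    m=camera_model(cam);q=np.array(m["mtx"])@(np.array(m["rotation"]).T@(np.array(p)-m["eye"]));return q[:2]/q[2]
def tri(rays):
    A=0;b=0
    for e,d in rays:
        P=np.eye(3)-np.outer(d,d);A=A+P;b=b+P@e
    x=np.linalg.solve(A,b);return x,[np.linalg.norm((np.eye(3)-np.outer(d,d))@(x-e)) for e,d in rays]
def save(c,n):
    im=capture(c);cv2.imwrite("pics/"+n,im[:,:,::-1]);return im
E
python3 - <<'E'
from h import *
np.set_printoptions(precision=1,suppress=True)
a=save("scene","s0.png");b=save("top","t0.png")
cv2.imwrite("pics/both0.png",np.vstack([a,b])[:,:,::-1][:, :] if 0 else cv2.resize(np.vstack([a,b]),(480,600))[:,:,::-1])
for c in("scene","top"):
    m=camera_model(c);print(c,m["eye"],np.array(m["rotation"]).ravel(),m["mtx"][0][0])
for l in["thin_trier","thin_trier_collar","drip_thin","thick_trier","hole1","hole2","hole3","hole4","hole5","rack"]:
    rs=[]
    for c in("scene","top"):
        r=spot_point(c,l)
        for q in r[:2]:print(l,c,np.array(q["xy"]),round(q["score"],2))
        if r:rs.append(ray(c,r[0]["xy"]))
    if len(rs)==2:print("   ",*tri(rs))
E
```

```text
pics
scene [1599.2  370.5  895.5] [-0.3  0.5  0.7 -0.4] 505.26480443273084
top [ 340.4    2.7 1383.2] [-0.1  0.7 -0.7  0.1] 428.18293580049465
thin_trier scene [403.2 226. ] 0.71
thin_trier scene [270.4 214.1] 0.62Traceback (most recent call last):
  File "<stdin>", line 12, in <module>
  File "h.py", line 5, in ray
    m=camera_model(cam);d=np.array(m["rotation"])@np.linalg.inv(m["mtx"])@np.array([uv[0],uv[1],1.])
                          ~~~~~~~~~~~~~~~~~~~~~~~^~~~~~~~~~~~~~~~~~~~~~~~
ValueError: matmul: Input operand 1 has a mismatch in its core dimension 0, with gufunc signature (n?,k),(k,m?)->(n?,m?) (size 3 is different from 4)
```

```bash
sed -i 's/np.array(m\["rotation"\])/RM(m)/' h.py; sed -i '3a def RM(m): return R.from_quat(np.array(m["rotation"]),scalar_first=True).as_matrix()' h.py
python3 - <<'E'
from h import *
np.set_printoptions(precision=1,suppress=True)
for l in["thin_trier","thin_trier_collar","drip_thin","thick_trier","hole1","hole2","hole3","hole4","hole5"]:
    rs=[]
    for c in("scene","top"):
        r=spot_point(c,l)
        for q in r[:2]:print(l,c,np.array(q["xy"]),round(q["score"],2))
        if r:rs.append(ray(c,r[0]["xy"]))
    if len(rs)==2:print("   ",*tri(rs))
E
```

```text
thin_trier scene [403.2 226. ] 0.71
thin_trier scene [270.4 214.1] 0.62
thin_trier_collar scene [272.9 190.5] 0.71
thin_trier_collar scene [324.5 201.6] 0.51
thin_trier_collar top [382.  225.3] 0.64
    [ 539.2 -150.1   98.9] [np.float64(12.255221211234574), np.float64(12.255221211234591)]
drip_thin scene [273.6 218.7] 0.84
drip_thin top [375.9 235.2] 0.71
drip_thin top [246.6 191.4] 0.61
    [ 526.8 -152.8  -12.1] [np.float64(3.061413268961135), np.float64(3.0614132689610942)]
thick_trier scene [206.6 207.1] 0.74
thick_trier top [442.5 231.5] 0.72
thick_trier top [381.3 226.8] 0.47
    [ 539.9 -367.7   -3.8] [np.float64(4.829993751591513), np.float64(4.829993751591451)]
hole1 scene [385.9 215.6] 0.94
hole1 scene [366.3 214.5] 0.9
hole1 top [299.  198.6] 0.79
hole1 top [251.3 191.4] 0.68
    [607.6 142.9 123.6] [np.float64(53.40833051824204), np.float64(53.408330518242096)]
hole2 scene [385.9 215.6] 0.94
hole2 scene [366.3 214.5] 0.9
hole2 top [299.  198.6] 0.79
hole2 top [251.3 191.4] 0.68
    [607.6 142.9 123.6] [np.float64(53.40833051824204), np.float64(53.408330518242096)]
hole3 scene [385.9 215.6] 0.94
hole3 scene [366.3 214.5] 0.9
hole3 top [299.  198.6] 0.79
hole3 top [251.3 191.4] 0.68
    [607.6 142.9 123.6] [np.float64(53.40833051824204), np.float64(53.408330518242096)]
hole4 scene [385.9 215.6] 0.94
hole4 scene [366.3 214.5] 0.9
hole4 top [299.  198.6] 0.79
hole4 top [251.3 191.4] 0.68
    [607.6 142.9 123.6] [np.float64(53.40833051824204), np.float64(53.408330518242096)]
hole5 scene [385.9 215.6] 0.94
hole5 scene [366.3 214.5] 0.9
hole5 top [299.  198.6] 0.79
hole5 top [251.3 191.4] 0.68
    [607.6 142.9 123.6] [np.float64(53.40833051824204), np.float64(53.408330518242096)]
```

View pics/s0.png

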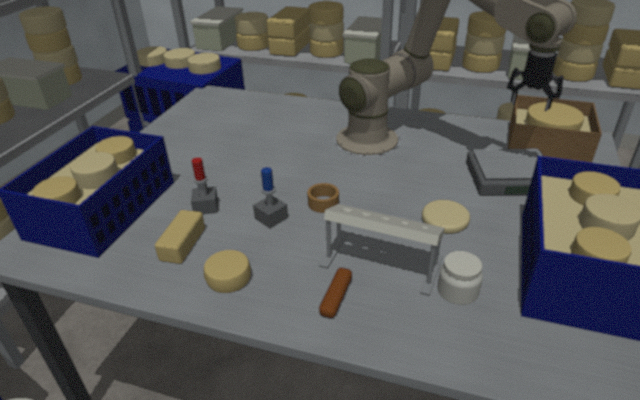

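View pics/t0.png

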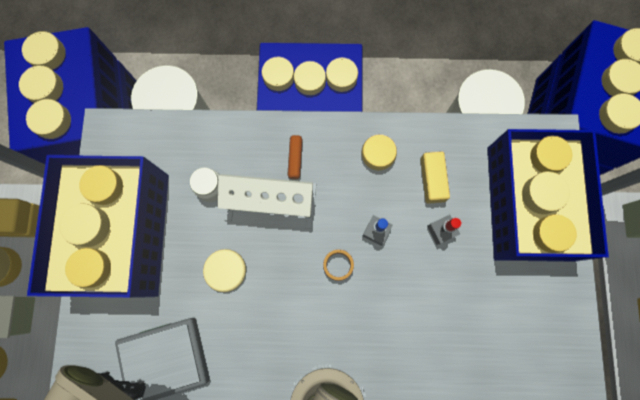

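```bash
python3 - <<'E'
from h import *
from scipy.optimize import least_squares
np.set_printoptions(precision=1,suppress=True)
t=cv2.imread("pics/t0.png").astype(int);s=cv2.imread("pics/s0.png").astype(int)
g=cv2.imread("pics/t0.png",0)
# holes
for uv in[(231,192),(248,194),(265,196),(281,197),(298,199)]:
    u,v=uv;w=g[v-6:v+7,u-6:u+7].astype(float);wt=np.clip(np.percentile(w,60)-25-w,0,None)
    yy,xx=np.mgrid[v-6:v+7,u-6:u+7];c=np.array([(wt*xx).sum(),(wt*yy).sum()])/wt.sum();print("hole",c,at_z("top",c,135))
def blue(im,u0,u1,v0,v1):
    m=np.zeros(im.shape[:2],bool);x=im[v0:v1,u0:u1];m[v0:v1,u0:u1]=(x[...,0]-x[...,2]>50);return m
def circ(xy,h0,h1,r):
    a=np.linspace(0,2*np.pi,40);return np.array([[xy[0]+r*np.cos(q),xy[1]+r*np.sin(q),z] for q in a for z in(h0,h1)])
obs={}
for c,im,b in(("top",t,(365,400,205,245)),("scene",s,(250,290,155,205))):
    m=blue(im,*b);v,u=np.nonzero(m);print(c,m.sum(),u.min(),u.max(),v.min(),v.max());obs[c]=np.array([u.mean(),v.mean()])
def model(c,xy):
    p=np.array([proj(c,q) for q in circ(xy,104,168,16)]).astype(np.float32)
    M=cv2.moments(cv2.convexHull(p));return np.array([M["m10"],M["m01"]])/M["m00"]
for cs in(("top",),("scene",),("top","scene")):
    f=least_squares(lambda x:np.concatenate([model(c,x)-obs[c] for c in cs]),[530,-150],diff_step=1e-3,x_scale=100);print(cs,f.x,f.fun)
for n in["thick_trier","cheese_wheel","cheese_block","tape_roll"]:
    r=search_frame("top",n);print(n,[(np.array(q["rect"]),at_z("top",q["rect"][:2],30)[:2]) for q in r[:1]])
print(sense()["ee_rot"])
E
```

```text
hole [231.1 192. ] [632.6 293.3 135. ]
hole [246.5 193.6] [628.2 247.  135. ]
hole [263.2 195.1] [624.2 196.7 135. ]
hole [279.9 196.6] [620.3 146.8 135. ]
hole [293.5 198.6] [614.8 105.9 135. ]
top 98 377 387 218 229
scene 165 262 270 168 189
('top',) [ 543.2 -157.2] [-0.  0.]
('scene',) [ 535.4 -154.3] [0. 0.]Traceback (most recent call last):
  File "<stdin>", line 21, in <module>
    return func(*args, **kwargs)
    result = trf(vector_fun.fun, vector_fun.jac, x0, f0, J0, lb, ub, ftol, xtol,
                 gtol, max_nfev, x_scale, loss_function, tr_solver,
                 tr_options.copy(), verbose, callback=callback_wrapped)
    return trf_no_bounds(
        fun, jac, x0, f0, J0, ftol, xtol, gtol, max_nfev, x_scale,
        loss_function, tr_solver, tr_options, verbose, callback=callback)
    J = jac(x)
    self._update_jac()
    ~~~~~~~~~~~~~~~~^^
    self.J = self.jac_wrapped(xp_copy(self.x), f0=self.f)
             ~~~~~~~~~~~~~~~~^^^^^^^^^^^^^^^^^^^^^^^^^^^^
    J, dct = approx_derivative(
             ~~~~~~~~~~~~~~~~~^
        self.fun,
        ^^^^^^^^^
    ...<2 lines
[... 313 characters left out ...]
                       mf)
                             ^^^
    df = [f_eval - f0 for f_eval in f_evals]
                                    ^^^^^^^
    f = np.atleast_1d(self.fun(x, *self.args, **self.kwargs))
                      ~~~~~~~~^^^^^^^^^^^^^^^^^^^^^^^^^^^^^^
    return np.atleast_1d(self.fun(x))
                         ~~~~~~~~^^^
    return self.f(x, *self.args, **self.kwargs)
           ~~~~~~^^^^^^^^^^^^^^^^^^^^^^^^^^^^^^
  File "<stdin>", line 21, in <lambda>
  File "<stdin>", line 18, in model
  File "h.py", line 11, in proj
    m=camera_model(cam);q=np.array(m["mtx"])@(RM(m).T@(np.array(p)-m["eye"]));return q[:2]/q[2]
ValueError: time passes only in moves, steps and waits
```

```bash
cat >> h.py <<'E'
def pose():
    s=sense();return np.array(s["eef_pos"]),R.from_quat(np.array(s["ee_rot"]),scalar_first=True)
YAW=-0.084
def racktool(yaw=YAW):
    hz=np.array([-np.sin(.45)*np.cos(yaw),-np.sin(.45)*np.sin(yaw),np.cos(.45)]);y=np.array([-np.sin(yaw),np.cos(yaw),0.])
    return hz,y
def toolrot(z,y):
    z=z/np.linalg.norm(z);x=np.cross(y,z);x/=np.linalg.norm(x);return R.from_matrix(np.c_[x,np.cross(z,x),z])
def cmd(p,r):
    p0,r0=pose();return np.r_[r0.inv().apply(np.array(p)-p0)/10,(r0.inv()*r).as_rotvec()]
E
python3 - <<'E'
from h import *
np.set_printoptions(precision=3,suppress=True)
p,r=pose();print(p,r.as_matrix())
m=camera_model("wrist");print(r.inv().apply(np.array(m["eye"])-p),r.as_matrix().T@RM(m),m["mtx"][0][0])
hz,y=racktool();
for s in(1,-1):print(cmd(np.array([628,247,135])+200*hz,toolrot(-hz,s*y)))
print(sense())
E
```

```text
[116.526 511.909 248.291] [[-0.975  0.222 -0.   ]
 [ 0.222  0.975  0.   ]
 [ 0.    -0.    -1.   ]]
[  78.122   -0.039 -125.851] [[ 0.001 -0.953 -0.302]
 [ 1.     0.001  0.001]
 [-0.    -0.302  0.953]] 294.62572323729586
[-47.137 -15.691  -6.681  -0.031  -0.449  -0.137]
[-47.137 -15.691  -6.681  -0.67    0.047   2.929]
{'time_s': 1.05, 'joints': array([ 1.124,  0.313,  1.498,  0.   ,  1.331, -0.223]), 'dq': array([ 0.001,  0.002, -0.001,  0.   , -0.001, -0.   ]), 'tau': array([ -0.001, -41.216, -25.99 ,  -0.   ,   0.   ,   0.   ]), 'eef_pos': array([116.526, 511.909, 248.291]), 'ee_rot': array([-0.   ,  0.112,  0.994, -0.   ]), 'force': array([-0.844,  0.398,  0.207]), 'wrist_torque': array([-0.027, -0.01 ,  0.032]), 'grip_force': 0.0, 'grip_width': 0.9981934936409722}
```

```bash
python3 - <<'E'
from h import *
np.set_printoptions(precision=3,suppress=True)
hz,y=racktool()
print(cmd(np.array([628,247,135])+120*hz,toolrot(-hz,y)))
E
```

```text
[-50.583 -15.206   0.523  -0.031  -0.449  -0.137]
```

Request:
step_arm:
  commands: "1 -10 -3 -4 0 0 0; 1 -50.6 -15.2 0.5 -0.03 -0.45 -0.137; 1 -50.6 -15.2 0.5 -0.03 -0.45 -0.137; 1 -50.6 -15.2 0.5 -0.03 -0.45 -0.137; 1 -50.6 -15.2 0.5 -0.03 -0.45 -0.137; 1 -50.6 -15.2 0.5 -0.03 -0.45 -0.137; 1 -50.6 -15.2 0.5 -0.03 -0.45 -0.137; 1 -50.6 -15.2 0.5 -0.03 -0.45 -0.137; 1 -50.6 -15.2 0.5 -0.03 -0.45 -0.137; 1 -50.6 -15.2 0.5 -0.03 -0.45 -0.137; 1 -50.6 -15.2 0.5 -0.03 -0.45 -0.137; 1 -50.6 -15.2 0.5 -0.03 -0.45 -0.137; 1 -50.6 -15.2 0.5 -0.03 -0.45 -0.137; 1 -50.6 -15.2 0.5 -0.03 -0.45 -0.137; 1 -50.6 -15.2 0.5 -0.03 -0.45 -0.137; 1 -50.6 -15.2 0.5 -0.03 -0.45 -0.137; 1 -50.6 -15.2 0.5 -0.03 -0.45 -0.137; 1 -50.6 -15.2 0.5 -0.03 -0.45 -0.137; 1 -50.6 -15.2 0.5 -0.03 -0.45 -0.137; 1 -50.6 -15.2 0.5 -0.03 -0.45 -0.137"

```text
time_s: 2.72
eef_pos: [575.7, 251.9, 243.5]
ee_rot: [0.223, 0.041, 0.974, -0.01]
force: [-0.9, 0.3, -0.6]
grip_width: 1.0
grip_force: 0.0
```

```bash
python3 - <<'E'
from h import *
np.set_printoptions(precision=1,suppress=True)
print(pose()[0]); m=camera_model("wrist"); im=save("wrist","w1.png")
np.savez("w1.npz",eye=m["eye"],rot=m["rotation"],mtx=m["mtx"])
for x in spot_point("wrist","hole2"):print(np.array(x["xy"]),round(x["score"],2),at_z("wrist",x["xy"],135))
for i in range(5):print(i+1,proj("wrist",np.array([628,247,135])+(1-i)*50*racktool()[1]))
E
```

```text
[575.7 251.9 243.5]
[315.5 190.8] 0.84 [622.2 246.8 135. ]
[371.3 196.6] 0.79 [633.2 295.1 135. ]
[141.5 194.8] 0.75 [614.4  94.7 135. ]
[200.6 191. ] 0.68 [614.3 147.8 135. ]
[257.1 193.7] 0.57 [621.5 195.8 135. ]
1 [373.3 195.7]
2 [316.3 195.6]
3 [259.2 195.6]
4 [202.2 195.5]
5 [145.2 195.4]
```

View pics/w1.png

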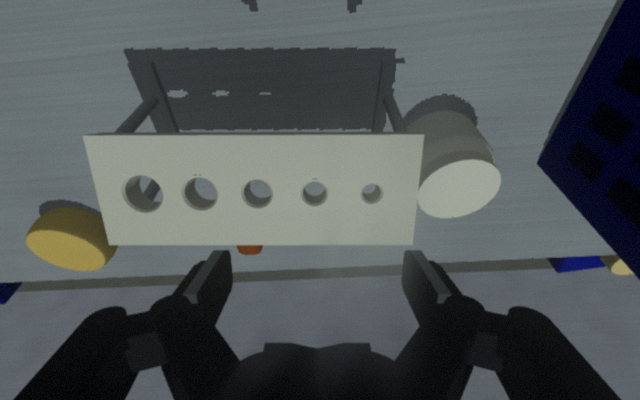

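```bash
python3 - <<'E'
from h import *
from scipy.optimize import least_squares
np.set_printoptions(precision=2,suppress=True)
g=cv2.imread("pics/w1.png",0);print(np.median(g[220:235,150:380]),g[193,128:160:2])
th=(np.median(g[220:235,150:380])*0.89)
n,l,s,c=cv2.connectedComponentsWithStats((g[145:235,110:405]<th).astype(np.uint8))
H=[]
for i in range(1,n):
    if s[i,4]>150: print(s[i]);H.append(cv2.moments(max(cv2.findContours((l==i).astype(np.uint8),0,1)[0],key=cv2.contourArea)))
H=sorted([[m["m10"]/m["m00"]+110,m["m01"]/m["m00"]+145] for m in H],reverse=True)[:5];H=np.array(H);print(H)
m=camera_model("wrist");K=np.array(m["mtx"]);Rm=RM(m);e=np.array(m["eye"])
def pj(P):q=(P-e)@Rm@K.T;return q[:,:2]/q[:,2:]
i=np.arange(5)
def f(x,pz):
    yv=np.array([-np.sin(x[2]),np.cos(x[2]),0]);P=np.r_[x[:2],x[3] if pz else 135]+np.outer((1-i)*50.,yv);return (pj(P)-H).ravel()
for pz in(0,1):
    q=least_squares(f,[628,247,-.084,135],args=(pz,),x_scale=[10,10,.1,10]);print(q.x,q.fun.reshape(5,2).ravel())
# plate edges: corners
pl=cv2.inRange(g,int(th),255)
hz,y=racktool(q.x[2]);d=np.cross(y,hz)
for a in(-50,50):
  for b in(-190,90):print(pj(np.array([[q.x[0],q.x[1],135]])+a*d+b*y))
E
```

```text
153.0 [ 60  68  66  65  64  70  72  79  68  64  63  55  57  57  64 111]
[  12   30   41   38 1205]
[ 72  32  36  34 947]
[131  34  32  30 718]
[191  36  27  26 519]
[251  39  22  20 352]
[[371.53 193.53]
 [314.13 193.57]
 [256.77 193.61]
 [199.68 193.71]
 [142.45 193.72]]
[625.43 245.44  -0.08 135.  ] [ 0.14 -0.02  0.11  0.02  0.09  0.05 -0.15  0.03 -0.2   0.09]
[625.72 245.33  -0.08 134.66] [-0.05 -0.02  0.02 -0.    0.09  0.01 -0.05 -0.02 -0.02  0.02]
[[ 82.6  135.93]]
[[423.7  135.46]]
[[108.84 245.71]]
[[411.93 245.51]]
```

```bash
python3 - <<'E'
from h import *
np.set_printoptions(precision=3,suppress=True)
print(cmd([541,-156,270],toolrot(np.array([0,0,-1.]),np.array([0,1.,0]))), R.from_euler("z",0).as_quat())
E
```

```text
[ -1.087 -40.923  -2.367  -0.02    0.45   -0.082] [0. 0. 0. 1.]
```

Request:
step_arm:
  commands: "1 -1.1 -40.9 -2.4 -0.02 0.45 -0.082; 1 -1.1 -40.9 -2.4 -0.02 0.45 -0.082; 1 -1.1 -40.9 -2.4 -0.02 0.45 -0.082; 1 -1.1 -40.9 -2.4 -0.02 0.45 -0.082; 1 -1.1 -40.9 -2.4 -0.02 0.45 -0.082; 1 -1.1 -40.9 -2.4 -0.02 0.45 -0.082; 1 -1.1 -40.9 -2.4 -0.02 0.45 -0.082; 1 -1.1 -40.9 -2.4 -0.02 0.45 -0.082; 1 -1.1 -40.9 -2.4 -0.02 0.45 -0.082; 1 -1.1 -40.9 -2.4 -0.02 0.45 -0.082; 1 -1.1 -40.9 -2.4 -0.02 0.45 -0.082; 1 -1.1 -40.9 -2.4 -0.02 0.45 -0.082; 1 -1.1 -40.9 -2.4 -0.02 0.45 -0.082; 1 -1.1 -40.9 -2.4 -0.02 0.45 -0.082; 1 -1.1 -40.9 -2.4 -0.02 0.45 -0.082"

```text
time_s: 4.07
eef_pos: [541.2, -154.8, 270.3]
ee_rot: [0.0, -0.0, 1.0, -0.0]
force: [-0.2, -0.7, -0.7]
grip_width: 1.002
grip_force: 0.0
```

```bash
python3 - <<'E'
from h import *
np.set_printoptions(precision=1,suppress=True)
print(pose()[0]); im=save("wrist","w2.png")
x=spot_point("wrist","thin_trier_collar");print(x[:2])
print(proj("wrist",[541,-156,168]),proj("wrist",[541,-156,104]),proj("wrist",[541,-156,98]))
b=im.astype(int);mk=((b[...,2]-b[...,0])>40);n,l,s,c=cv2.connectedComponentsWithStats(mk.astype(np.uint8));print(s[s[:,4]>100],c[s[:,4]>100])
E
```

```text
[ 541.2 -154.8  270.3]
[{'xy': [318.7, 178.9], 'score': 0.71}]
[315.4 202.4] [315.7 182.2] [315.7 180.7]
[[     0      0    640    400 254963]
 [   300    180     38     36   1037]] [[319.5 199.5]
 [318.6 197.4]]
```

View pics/w2.png

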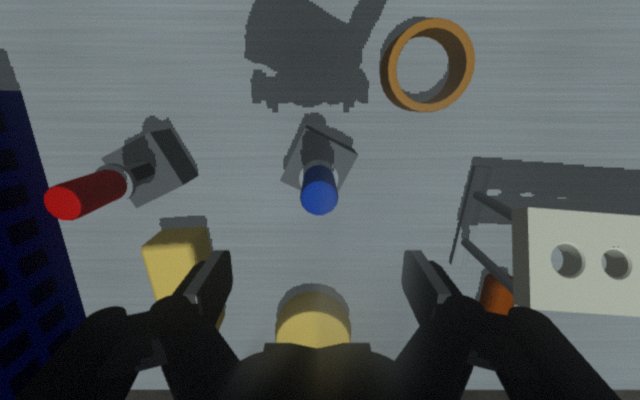

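```bash
python3 - <<'E'
from h import *
from scipy.optimize import least_squares
np.set_printoptions(precision=2,suppress=True)
b=cv2.imread("pics/w2.png").astype(int);mk=(b[...,0]-b[...,2])>25
mk[:,:280]=0;mk[:,360:]=0
n,l,s,c=cv2.connectedComponentsWithStats(mk.astype(np.uint8));i=1+s[1:,4].argmax();o=np.r_[c[i],s[i,1]+s[i,3]];print(s[i],c[i])
m=camera_model("wrist");K=np.array(m["mtx"]);Rm=RM(m);e=np.array(m["eye"])
def pj(P):q=(P-e)@Rm@K.T;return q[:,:2]/q[:,2:]
a=np.linspace(0,2*np.pi,60)
def mod(x):
    P=np.array([[x[0]+16*np.cos(t),x[1]+16*np.sin(t),z] for t in a for z in(104,168)])
    h=cv2.convexHull(pj(P).astype(np.float32));M=cv2.moments(h);return np.array([M["m10"]/M["m00"],M["m01"]/M["m00"]]),cv2.boundingRect(h),M["m00"]
q=least_squares(lambda x:mod(x)[0]-c[i],[541,-156],diff_step=1e-3);print(q.x,mod(q.x))
T=toolrot(np.array([0,0,-1.]),np.array([0,1.,0]))
print(cmd([q.x[0],q.x[1],135],T))
E
```

```text
[ 300  165   38   51 1496] [318.51 191.23]
[ 537.78 -153.36] (array([318.51, 191.23]), (299, 163, 40, 54), 1645.1271017992403)
[ 0.35  0.18 13.53 -0.    0.    0.  ]
```

Request:
step_arm:
  commands: "1 0.35 0.18 4 0 0 0; 1 0.35 0.18 8 0 0 0; 1 0.35 0.18 11 0 0 0; 1 0.35 0.18 13.4 0 0 0; 1 0.35 0.18 13.4 0 0 0; 0 0.35 0.18 13.4 0 0 0; 0 0.35 0.18 13.4 0 0 0; 0 0.35 0.18 13.4 0 0 0; 0 0.35 0.18 13.4 0 0 0; 0 0.35 0.18 13.4 0 0 0; 0 0.35 0.18 13.4 0 0 0; 0 0.35 0.18 13.4 0 0 0; 0 0.35 0.18 13.4 0 0 0; 0 0.35 0.18 13.4 0 0 0"
  newtons: 40

```text
time_s: 5.33
eef_pos: [538.2, -154.3, 137.7]
ee_rot: [0.001, 0.001, 1.0, -0.0]
force: [-0.1, 1.3, 4.7]
grip_width: 0.358
grip_force: 39.3
```

Request:
step_arm:
  commands: "0 0 0 -2 0 0 0; 0 0 0 -4 0 0 0; 0 0 0 -6 0 0 0; 0 0 0 -9 0 0 0; 0 0 0 -12 0 0 0; 0 0 0 -14 0 0 0; 0 0 0 -14 0 0 0; 0 0 0 -14 0 0 0"

```text
time_s: 6.0
eef_pos: [537.6, -154.2, 276.8]
ee_rot: [0.001, 0.001, 1.0, -0.0]
force: [-0.4, 0.4, -2.9]
grip_width: 0.365
grip_force: 40.5
```

```bash
python3 - <<'E'
from h import *
np.set_printoptions(precision=3,suppress=True)
print(sense()["grip_force"],sense()["force"],pose()[0]); save("wrist","w3.png")
p,r=pose()
for d in(-30.3,33.7,39.7,129.7):print(d,proj("wrist",p+r.apply([0,0,d])))
hz,y=racktool(-.08);h=np.array([625.5,245.4,135])
print(cmd(h+hz*(129.7+40),toolrot(-hz,y)))
E
```

```text
40.54991126060486 [-0.367  0.423 -2.852] [ 537.558 -154.247  276.772]
-30.3 [316.428 312.987]
33.7 [316.469 239.914]
39.7 [316.471 235.582]
129.7 [316.495 192.855]
[-1.43  40.538 -1.226  0.018 -0.451  0.078]
```

View pics/w3.png

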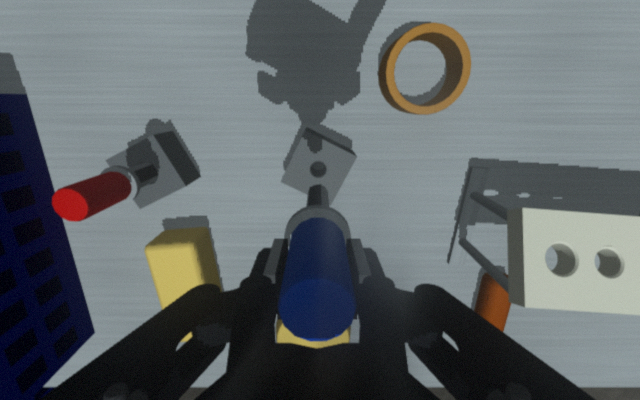

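```bash
python3 - <<'E'
from h import *
g=cv2.imread("pics/w3.png",0)
b=cv2.imread("pics/w3.png").astype(int)
for v in range(178,212,2):print(v,g[v,302:338])
for v in(230,240,250,260,270,290,300,310,320):
    u=np.nonzero((b[v,:,0]-b[v,:,2]>25))[0];u=u[(u>270)&(u<365)];print(v,u.min(),u.max(),(u.min()+u.max())/2)
E
```

```text
178 [ 97 103 102 100 102 102 100  99 102 100 103 101  97  99  96  94  97  95
  96  98 106 104 101 103 101 103 105 104 104 103 105 101 103 103 101 102]
180 [100 101 100 100  99 100  99 102 100 103 103 100 100 101  98 100 102 103
 101 101 101 103 102 104 105 103 103 104 103 106 103 105 104 106 103 104]
182 [101  95 104  98 103 101 101  98 100  99  99 100 100 101 102 103 104 100
 101 103 101 103 102 102 102 100 101 103 104 103 101 100  99 101 105 102]
184 [102 101 102 100  99 101 102 101  98 101  98  92  90  88  80  77  76  72
  72  83  94 104 100 103  98 102 102 102 102 104 103 105 102 104 104 104]
186 [ 98 100 101 100 102 100 102  92  83  77  60  48  42  40  37  41  40  42
  47  60  68  75  85  97 102 105 100 103 101 104 101 101 104 107 104 104]
188 [ 98 102 100 100 101 102  97  71  43  40  36  38  37  42  38  40  41  40
  47  62  63  65  70  73  94 100 102 104 107 101 102 102 104 101 101 103]
190 [103 101 101 101  99  98  81  52  39  39  34  36  37  40  40  41  43  40
  44  58  64  69  68  69  74  87  99 104 103 101 104 102 102 106 105 102]
192 [122 112 107 101 103  96  65  41  38  3
[... 928 characters left out ...]
 45  50  49
  48  55  60  64  67  69  72  69  76  99 106 122 133 131 135 138 136 137]
206 [142 140 135 120  87  59  54  57  57  60  58  61  59  61  61  59  59  61
  63  65  65  67  66  66  70  71  74 104 124 132 136 138 136 138 134 137]
208 [ 94  75  67  60  60  60  65  68  63  68  68  70  70  71  71  73  69  70
  70  70  69  71  72  69  69  71  72  72  78  80  93 108 119 134 133 134]
210 [ 62  66  68  69  69  76  83  79  81  75  75  78  77  76  74  78  78  74
  78  79  78  79  78  78  79  77  77  78  78  75  73  71  73  84 105 118]
230 294 340 317.0
240 290 344 317.0
250 288 345 316.5
260 287 347 317.0
270 285 349 317.0
290 281 352 316.5
300 279 354 316.5
310 278 354 316.0
320 282 352 317.0
```

```bash
python3 - <<'E'
from h import *
np.set_printoptions(precision=3,suppress=True)
p,r=pose()
P=lambda *a:proj("wrist",p+r.apply(a))
for a in[(9,0,126.7),(8,0,129.7),(6,0,129.7),(5,0,129.7),(0,-9,120),(0,9,120),(0,-16,33.7),(20,0,39.7),(20,0,33.7),(-16,0,-30.3),(16,0,-30.3)]:print(a,P(*a))
g=cv2.imread("pics/w3.png",0);print(g[176:242:1,317]);
b=cv2.imread("pics/w3.png").astype(int);print((b[205:350,317,0]-b[205:350,317,2])[::2])
E
```

```text
(9, 0, 126.7) [316.501 184.151]
(8, 0, 129.7) [316.5   184.343]
(6, 0, 129.7) [316.499 186.486]
(5, 0, 129.7) [316.498 187.553]
(0, -9, 120) [306.214 196.088]
(0, 9, 120) [326.771 196.101]
(0, -16, 33.7) [289.641 239.9  ]
(20, 0, 39.7) [316.491 204.926]
(20, 0, 33.7) [316.49  208.379]
(-16, 0, -30.3) [316.407 345.829]
(16, 0, -30.3) [316.452 277.253]
[ 59  76  94 103 100 102 103  99  77  46  41  39  40  38  41  40  41  42
  42  42  40  37  42  40  42  38  37  39  45  56  59  64  73  79  78  76
  75  75  74  74  76  60  42  42  39  39  45  43  37  42  44  39  37  40
  43  41  38  41  43  39  41  40  36  40  40  38]
[  7  10   9  10   7  10  20  33  35  33  35  38  34  36  38  38  35  36
  37  39  34  35  41  39  36  37  35  42  41  40  42  37  40  39  40  41
  47  58  59  58  54  57  55  55  57  53  58  53  58  51  50  47  49  57
  49  52  49  49  45  49  50  48  50  47  46  47  51 100 -21 -82 -83 -73
  -4]
```

```bash
cat >> h.py <<'E'
A=[0.,0.2,0.];S=0.008
def ins(gap,h=np.array([625.5,245.4,135]),yaw=-.08):
    # tool pose that puts the trier's tip centre gap mm above hole along axis
    hz,y=racktool(yaw);r=toolrot(-hz,y)
    r=r*R.from_rotvec([np.arctan(S),0,0])   # tool z tilted so the trier axis lies on the hole axis
    tip=np.array([0,A[1]+S*129.7,129.7]);return h+hz*gap-r.apply(tip),r
E
python3 - <<'E'
from h import *
np.set_printoptions(precision=3,suppress=True)
p,r=ins(60);print(p,-r.apply([0,S,1]),racktool(-.08)[0]);print(cmd(*ins(60)))
E
```

```text
[543.232 251.795 305.82 ] [-0.434  0.035  0.9  ] [-0.434  0.035  0.9  ]
[-0.56  40.587 -3.027  0.026 -0.45   0.079]
```

Request:
step_arm:
  commands: "0 0 3 -3 0 0 0; 0 -0.56 40.6 -3.03 0.026 -0.45 0.079; 0 -0.56 40.6 -3.03 0.026 -0.45 0.079; 0 -0.56 40.6 -3.03 0.026 -0.45 0.079; 0 -0.56 40.6 -3.03 0.026 -0.45 0.079; 0 -0.56 40.6 -3.03 0.026 -0.45 0.079; 0 -0.56 40.6 -3.03 0.026 -0.45 0.079; 0 -0.56 40.6 -3.03 0.026 -0.45 0.079; 0 -0.56 40.6 -3.03 0.026 -0.45 0.079; 0 -0.56 40.6 -3.03 0.026 -0.45 0.079; 0 -0.56 40.6 -3.03 0.026 -0.45 0.079; 0 -0.56 40.6 -3.03 0.026 -0.45 0.079; 0 -0.56 40.6 -3.03 0.026 -0.45 0.079; 0 -0.56 40.6 -3.03 0.026 -0.45 0.079; 0 -0.56 40.6 -3.03 0.026 -0.45 0.079; 0 -0.56 40.6 -3.03 0.026 -0.45 0.079"

```text
time_s: 7.38
eef_pos: [543.7, 250.6, 306.4]
ee_rot: [0.223, 0.04, 0.974, -0.013]
force: [0.0, 0.1, -1.6]
grip_width: 0.365
grip_force: 41.0
```

```bash
python3 - <<'E'
from h import *
np.set_printoptions(precision=3,suppress=True)
print(sense()["force"],sense()["joints"]); print(cmd(*ins(60)),cmd(*ins(12)))
save("wrist","w4.png")
hz,y=racktool(-.08);h=np.array([625.5,245.4,135])
for i in range(5):print(i+1,proj("wrist",h+(1-i)*50*y))
p,r=pose();print("tip",proj("wrist",p+r.apply([0,1.24,129.7])))
E
```

```text
[ 0.002  0.13  -1.63 ] [ 0.306  0.261  1.477 -0.207  0.996 -1.105]
[ 0.078  0.111  0.027 -0.001  0.001 -0.001] [ 0.081  0.155  4.827 -0.001  0.001 -0.001]
1 [364.534 175.971]
2 [319.077 175.891]
3 [273.73  175.811]
4 [228.491 175.731]
5 [183.361 175.651]
tip [317.829 192.728]
```

View pics/w4.png

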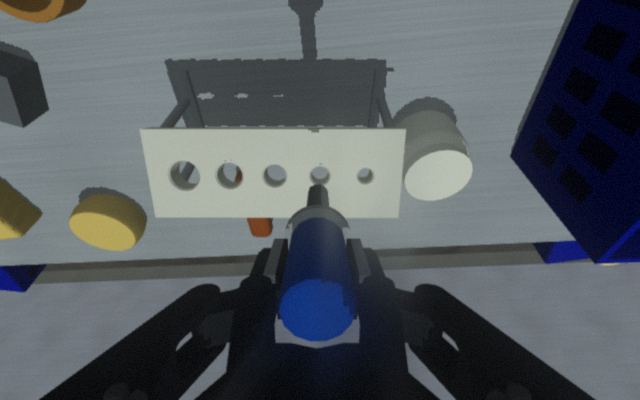

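Request:
step_arm:
  commands: "0 0.08 0.14 2.5 0 0 0; 0 0.08 0.15 4.8 0 0 0; 0 0.08 0.15 4.8 0 0 0; 0 0.08 0.15 4.8 0 0 0; 0 0.08 0.15 4.8 0 0 0"

```text
time_s: 7.85
eef_pos: [563.9, 251.2, 264.4]
ee_rot: [0.224, 0.04, 0.974, -0.013]
force: [0.1, -0.4, -2.7]
grip_width: 0.364
grip_force: 40.9
```

```bash
cat > fit.py <<'E'
from h import *
from scipy.optimize import least_squares
import sys
np.set_printoptions(precision=2,suppress=True)
save("wrist",sys.argv[1]);g=cv2.imread("pics/"+sys.argv[1],0)
hz,y=racktool(-.08);h=np.array([625.5,245.4,135])
m=camera_model("wrist");K=np.array(m["mtx"]);Rm=RM(m);e=np.array(m["eye"])
def pj(P):q=(P-e)@Rm@K.T;return q[:,:2]/q[:,2:]
use=np.array([0,2,3,4]);H=[]
for c in pj(h+np.outer((1-use)*50.,y)):
    u0,v0=(c-28).astype(int);w=g[v0:v0+56,u0:u0+56];th=.87*np.percentile(w,70)
    n,l,s,cc=cv2.connectedComponentsWithStats((w<th).astype(np.uint8))
    i=l[28,28] or 1;M=cv2.moments(max(cv2.findContours((l==i).astype(np.uint8),0,1)[0],key=cv2.contourArea));H.append([M["m10"]/M["m00"]+u0,M["m01"]/M["m00"]+v0]);print(s[i])
H=np.array(H)
def f(x):
    yv=np.array([-np.sin(x[2]),np.cos(x[2]),0]);return (pj(np.r_[x[:2],135]+np.outer((1-use)*50.,yv))-H).ravel()
q=least_squares(f,[*h[:2],-.08],x_scale=[10,10,.1]);print(q.x,q.fun)
p,r=pose();print("tip nominal",p+r.apply([0,1.24,129.7]),cmd(*ins(12)),sense()["force"])
T=lambda *a:proj("wrist",p+r.apply(a))
a,b=T(0,1.2-9,120),T(0,1.2+9,120);print("blade pred",a,b,"near edge",T(9,1.2,126.7))
v=int(round(a[1]));print(g[v,int(a[0])-6:int(b[0])+8]);print(g[v-16:v+4,int((a[0]+b[0])/2)])
E
python3 fit.py w5.png
```

```text
[ 19  20  20  18 285]
[ 15  15  28  27 595]
[ 13  13  33  31 776]
[ 11  12  37  35 988]
[625.72 245.86  -0.08] [-0.08 -0.04  0.08  0.08  0.   -0.09 -0.    0.02]
tip nominal [620.51 247.02 148.07] [ 0.07 -0.12  0.2   0.    0.    0.  ] [-0.14  0.79 -1.27]
blade pred [307.57 195.94] [328.13 195.94] near edge [317.84 184.  ]
[177 176 173 176 173 171 124  68  49  44  40  42  43  42  48  49  47  53
  50  54  66  70  72  74  79  78  91 145 164 169 169 168 169 169 170]
[129 128 126 119  88  55  47  47  50  50  50  49  50  47  48  46  47  50
  48  47]
```

View pics/w5.png

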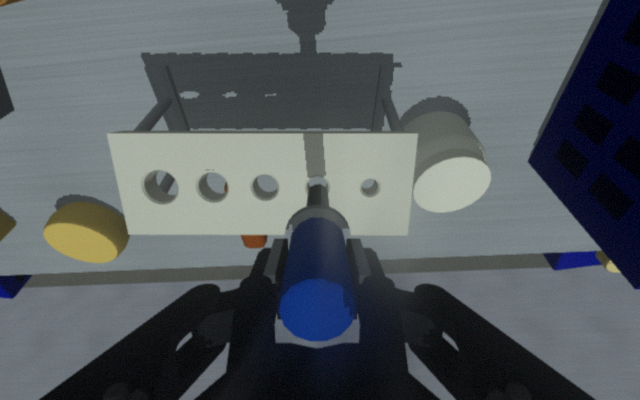

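```bash
sed -i 's/625.5,245.4,135/625.7,245.8,135/' h.py; python3 - <<'E'
from h import *
np.set_printoptions(precision=3,suppress=True)
for g in(5,0,-6,-12,-90):print(g,cmd(*ins(g)))
E
```

```text
5 [ 0.056 -0.069  0.907  0.     0.003  0.   ]
0 [ 0.057 -0.065  1.407  0.     0.003  0.   ]
-6 [ 0.059 -0.06   2.007  0.     0.003  0.   ]
-12 [ 0.061 -0.056  2.607  0.     0.003  0.   ]
-90 [ 0.086  0.004 10.407  0.     0.003  0.   ]
```

Request:
step_arm:
  commands: "0 0.06 -0.07 0.5 0 0.003 0; 0 0.06 -0.07 0.9 0 0.003 0; 0 0.06 -0.07 1.2 0 0.003 0; 0 0.06 -0.06 1.5 0 0.003 0; 0 0.06 -0.06 1.8 0 0.003 0; 0 0.06 -0.06 2 0 0.003 0; 0 0.06 -0.06 2 0 0.003 0; 0 0.06 -0.06 2 0 0.003 0"

```text
time_s: 8.57
eef_pos: [571.9, 249.8, 244.6]
ee_rot: [0.222, 0.04, 0.974, -0.013]
force: [-0.9, -0.1, -0.7]
grip_width: 0.365
grip_force: 40.9
```

```bash
python3 - <<'E'
from h import *
np.set_printoptions(precision=3,suppress=True)
s=sense();print(s["force"],s["wrist_torque"],pose()[1].inv().apply(s["force"]))
for g in(-6,-12,-90):print(g,cmd(*ins(g)))
E
```

```text
[-0.859 -0.078 -0.681] [0.025 0.363 0.035] [ 1.061 -0.144  0.248]
-6 [-0.096  0.008 -0.157 -0.    -0.002  0.001]
-12 [-0.097  0.013  0.443 -0.    -0.002  0.001]
-90 [-0.115  0.079  8.242 -0.    -0.002  0.001]
```

Request:
step_arm:
  commands: "0 -0.05 0.01 0.4 0 -0.002 0; 0 -0.07 0.01 0.9 0 -0.002 0; 0 -0.07 0.02 1.4 0 -0.002 0; 0 -0.07 0.02 2 0 -0.002 0; 0 -0.07 0.02 2.5 0 -0.002 0; 0 -0.07 0.02 3 0 -0.002 0; 0 -0.07 0.02 3 0 -0.002 0; 0 -0.07 0.02 3 0 -0.002 0"

```text
time_s: 9.23
eef_pos: [585.4, 248.6, 217.5]
ee_rot: [0.222, 0.04, 0.974, -0.013]
force: [-0.5, 0.3, -1.9]
grip_width: 0.366
grip_force: 40.9
```

```bash
python3 - <<'E'
from h import *
np.set_printoptions(precision=3,suppress=True)
s=sense();print(s["force"],s["wrist_torque"],pose()[1].inv().apply(s["force"]))
for g in(-40,-90):print(g,cmd(*ins(g)))
E
```

```text
[-0.466  0.292 -1.909] [ 0.105  0.401 -0.036] [1.269 0.268 1.506]
-40 [-0.044  0.024  0.215 -0.001 -0.001  0.001]
-90 [-0.048  0.067  5.215 -0.001 -0.001  0.001]
```

Request:
step_arm:
  commands: "0 -0.02 0.01 0.6 0 0 0; 0 -0.04 0.02 1.2 0 0 0; 0 -0.04 0.02 1.8 0 0 0; 0 -0.04 0.03 2.4 0 0 0; 0 -0.04 0.03 3 0 0 0; 0 -0.04 0.04 3.6 0 0 0; 0 -0.04 0.05 4.2 0 0 0; 0 -0.04 0.05 4.6 0 0 0; 0 -0.04 0.05 4.8 0 0 0; 0 -0.04 0.05 4.9 0 0 0; 0 -0.04 0.05 4.9 0 0 0; 0 -0.04 0.05 4.9 0 0 0"

```text
time_s: 10.23
eef_pos: [607.1, 247.1, 174.2]
ee_rot: [0.223, 0.04, 0.974, -0.013]
force: [-0.1, 0.2, -1.0]
grip_width: 0.361
grip_force: 41.0
```

```bash
python3 - <<'E'
from h import *
np.set_printoptions(precision=3,suppress=True)
s=sense();print(s["force"],s["wrist_torque"],pose()[1].inv().apply(s["force"]))
for g in(-90,):print(g,cmd(*ins(g)))
E
```

```text
[-0.138  0.219 -0.996] [-0.014  0.434  0.011] [0.573 0.214 0.827]
-90 [ 0.026  0.004  0.373 -0.     0.     0.001]
```

Request:
step_arm:
  commands: "0 0 0 0.1 0 0 0; 0 0 0 0.2 0 0 0; 0 0 0 0.3 0 0 0; 0 0 0 0.35 0 0 0; 0 0 0 0.35 0 0 0; 0 0 0 0.35 0 0 0"

```text
time_s: 10.73
eef_pos: [608.5, 246.9, 171.2]
ee_rot: [0.223, 0.04, 0.974, -0.013]
force: [-4.2, -0.5, 4.2]
grip_width: 0.364
grip_force: 41.7
```

Request:
step_arm:
  commands: "0 0 0 0.1 0 0 0; 0 0 0 0.1 0 0 0; 0 0 0 0.1 0 0 0"

```text
time_s: 10.98
eef_pos: [608.5, 246.9, 171.2]
ee_rot: [0.223, 0.04, 0.974, -0.013]
force: [-12.6, -2.4, 12.0]
grip_width: 0.366
grip_force: 42.9
```

```bash
python3 - <<'E'
from h import *
np.set_printoptions(precision=3,suppress=True)
s=sense();print(s["force"],pose()[1].inv().apply(s["force"]),cmd(*ins(-90)))
im=save("wrist","w6.png");c=capture("scene")[130:330,240:500];cv2.imwrite("pics/w6b.png",np.vstack([im,cv2.resize(c,(640,492))[120:320]])[:,:,::-1])
E
```

```text
[-12.634  -2.396  12.044] [  5.929  -3.533 -16.21 ] [ 0.026  0.004  0.036 -0.001  0.     0.001]
```

View pics/w6b.png

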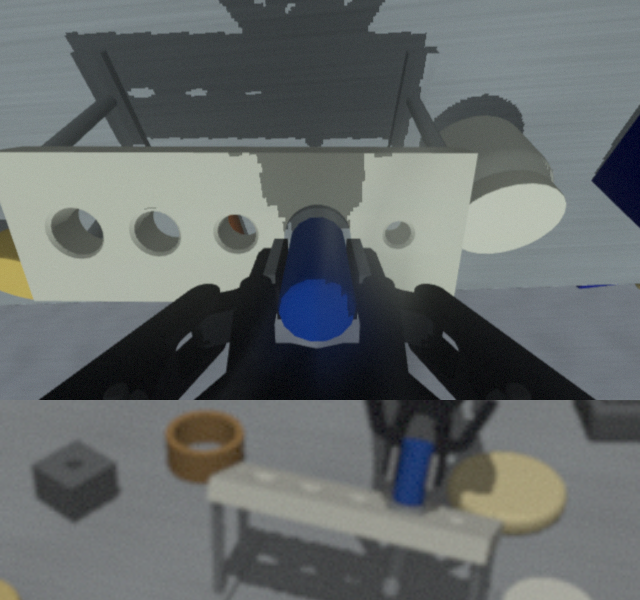

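The wrist view shows the collar (320,212) seated on the plate in the second hole from the small end (hole 1 at 398,235). The scene crop shows the blade below the plate. I'll release and back out.

Request:
step_arm:
  commands: "0 0 0 -0.1 0 0 0; 0.55 0 0 -0.1 0 0 0; 0.7 0 0 -0.1 0 0 0; 1 0 0 -0.1 0 0 0; 1 0 0 -0.1 0 0 0; 1 0 0 -0.1 0 0 0; 1 0 0 -0.1 0 0 0; 1 0 0 -0.1 0 0 0; 1 0 0 -2 0 0 0; 1 0 0 -4 0 0 0; 1 0 0 -7 0 0 0; 1 0 0 -10 0 0 0; 1 0 0 -13 0 0 0; 1 0 0 -13 0 0 0; 1 0 0 -13 0 0 0; 1 0 0 -13 0 0 0"

```text
time_s: 12.42
eef_pos: [552.6, 252.3, 286.2]
ee_rot: [0.222, 0.04, 0.974, -0.013]
force: [-0.6, -0.0, 0.2]
grip_width: 0.999
grip_force: 0.0
```

```bash
python3 - <<'E'
from h import *
s=sense();print(s["force"],s["grip_width"],s["grip_force"])
im=save("wrist","w7.png");hz,y=racktool(-.08);h=np.array([625.7,245.8,135])
for d in(0,6,70):print(d,proj("wrist",h+hz*d))
for x in spot_point("wrist","thin_trier_collar")[:2]:print(x)
E
```

```text
[-0.61056652 -0.01542653  0.20780896] 0.998955245105669 0.0
0 [317.41514792 182.83938524]
6 [317.37831581 184.37029494]
70 [316.8746535  205.30478918]
{'xy': [317.5, 181.6], 'score': 0.56}
{'xy': [268.8, 181.6], 'score': 0.52}
```

View pics/w7.png

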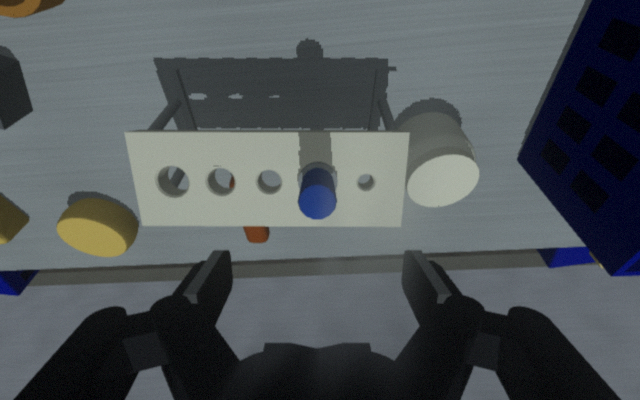

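The handle stands at (318,190), seated in hole 2 where the seated pose predicts it. The gripper is clear and nothing else has moved.

```bash
python3 -c "
from rig import *
print(finish_job())"
```

```text
the job is handed in; nothing more can be done
None
```

The thin trier is seated to its collar in the rack's 18 mm hole (hole 2) and released. The red-handled trier and the bystanders were not touched, and the job is handed in, though no verdict came back.

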